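# Free the load-cell rail from the two-hand clamp jig and stow it

### The arm

A 6-joint arm with a two-finger parallel gripper is mounted at the origin on the work surface. World frame = base frame: x ahead of the robot, y to its left, z up, the work surface at z = 0. Lengths are in m, angles in rad, forces in N, time in s.
With the tool pointing down it reaches from about 0.225 to 0.875 m from the base axis. Payload 3.4 kg.
Tool frame: the origin (TCP) lies at the very end of the fingers, on their centre line; the grasp point (between the pads) lies 19 mm behind it (manip.hold_point_z is the distance from the TCP to the grasp point, in m); z points along the fingers, x is the direction in which the jaws open and shut, and the axes are right-handed (so a half turn about z gives the same grasp; the last joint's range is limited). The gripper opens to 85 mm and grips with 20 to 120 N. Pads are 22 mm wide; open, the fingers measure 114 mm over their backs; the gripper's body (76 mm by 85 mm) begins 54 mm behind the grasp point. The pads swing forward as they close: fully open they stand 13 mm farther back than shut.
Start: joints at [1.031, 0.276, 1.505, -0, 1.361, -0.121], TCP at [0.234, 0.525, 0.231] pointing down, gripper open.
Joint ranges: [-2.89, 2.89], [-0.75, 2.08], [0.22, 2.7], [-1.18, 4.32], [0.11, 2.71], [-2.7, 2.7]. Speed limits (rad/s): [2.57, 2.57, 3.14, 3.14, 3.14, 3.14].

### API

Orientations are given as a unit quaternion [w, x, y, z].
In Python, from rig import telemetry, cams, manip, finder gives the robot as it stands. The module is installed in compiled form; this text tells all that it offers.
- The arm moves only by the tool carry_out, never from a script. Its argument "rows" is a list that holds one entry, the list of rows, each a list of 5 numbers: the gripper's target within -1 to 1 (fully open at 1, half-way at 0, shut at -1), then the shift along the world's x, y, z in cm, then the turn about the world's z in rad. A call has 1 to 12 rows; each row shifts and turns the commanded pose from where the row before left it; what a row does not reach is not made up. A row lasts 1/10 s, in which the tool goes at most 50 mm and 8.59 degrees, less where a joint would pass 70% of its speed; a pose out of reach is approached as far as the arm can. A call with a gripper value outside its range is refused whole. The fingers move at their own pace and stop on an object; "force" is the grip in N (left out, the last holds). Time passes only in rows, so rows that do not move let the fingers close. It gives the time, the measured TCP pose, the force and the opening at its end, in the units of the state.
- telemetry.get_state(): the state, without advancing time (a new reading comes with each control period).
- cams.get_image(name): name is "scene" or "side" or "wrist"; returns a dict with "image" (400x640x3 uint8, red, green, blue), "camera_matrix" (3x3 intrinsics, pixels), "eye" and "attitude" of the camera in the world. Camera axes: x right, y down, z forward; pixel columns grow to the right and rows downward; lengths in m; the calibration is good to about 2 mm. A picture is of the moment at which its call begins. There is no depth.
- manip.sign_off(): hands the job in, once; it reports no verdict.
Trained networks look in a picture, given as the dict that the camera call returned (one of the last four; its "shot" number tells which), for a name from the list of things; names that differ only in an ending like _2 or _b are one class to them, and where a whole thing is asked for, a point or a joint stands for the part that bears it (a point fixed in the world has none). Each returns a list of dicts, best first, with "confidence" (0 to 1); they miss things now and then, are a little off and sometimes report something else, mostly with a low value. They report only what shows in the picture. A call takes as long as a camera call. They do not tell look-alikes from the thing itself.
- finder.boxes_of(picture, thing): "xy" ([column, row] in pixels, amid what is visible of it).
The state is a dict: "clock": time; "qpos": joint angles; "qd": joint speeds; "effort": joint torques, N m; "position": TCP position; "ee_rot": TCP orientation; "contact_force": force on the tool from outside, world axes, zero at the start; "moment": the same for the moment, N m; "width": finger opening in m.
Only numpy, scipy, OpenCV 4.12 (cv2) and the standard library are available. Lean on these libraries where they do the work, as an engineer would, in place of code of your own. Each camera call takes 0.05 s, during which the arm holds its last target.

### The job

Free the aluminium rail from the blue clamp jig: loosen both black tee screws (one has a left-hand thread and the other a right-hand thread, unmarked, so feel which way each one gives), then lift the rail over the yellow lips and slide it out. Put it away lengthways in the empty pigeonhole of the grey rack, pushed in to the back, beside the rail that is already stored. Leave the stored rail and everything else on the bench where it is.

Things in the scene. Friction and masses are not known exactly. Their poses are not given: they have to be found in the camera images.
- rail_mid (a point): Centre of the aluminium rail to stow: 200 (y) x 34 (x) x 12 mm (z), blue patch in its middle, 0.15 to 0.3 kg. U-slots 14 mm wide at y = +75 and -75 mm, open to +x, 23 mm deep. Starts in the jig with the jig's axes, underside 45 mm above the table, the screw discs 0.8 mm above it. Can be gripped across x only between the pedestals (33 mm of free height below); its ends lie under the screws.
- jig: Blue clamp jig, fixed; origin under its centre; base 110 (x) x 250 (y) x 12 mm. Pedestals 44 mm long at y = +75 and -75 mm, tops at 45 mm. A yellow lip 3.5 mm high at x = -19 to -24 mm on each. The rail leaves towards -x: lift it 4 to 6 mm, over the lips and under the raised discs, slide 35 mm or more off the two fixed 10 mm studs (tops 75 mm above the table) and discs, then it can rise.
- tee_a (a point): Tee screw: black bar 56 x 13 x 20 mm high, its bottom 16 mm above the top of a 30 mm steel disc (disc top 62 mm above the table when tight). Point: centre of the bar, 87 mm above the table when tight; x along the bar, z up; bar within 0.7 rad of the jig's x axis when tight. At either end of the jig. One of the two screws has a left-hand thread, the other a right-hand one, unmarked.
- screw_a (a joint): Turn of that screw (rad): 0 = tight against its stop (starts at 0 to 0.06), growing as it loosens, whichever way its thread goes; end stop 2.2. Friction 0.3 N m. Steep thread: bar and disc rise 5 mm per rad. The wrong way just meets the stop. It cannot come off and stays where it is left. Loose enough from 0.7.
- tee_b (a point): Tee screw: black bar 56 x 13 x 20 mm high, its bottom 16 mm above the top of a 30 mm steel disc (disc top 62 mm above the table when tight). Point: centre of the bar, 87 mm above the table when tight; x along the bar, z up; bar within 0.7 rad of the jig's x axis when tight. At either end of the jig. One of the two screws has a left-hand thread, the other a right-hand one, unmarked.
- screw_b (a joint): Turn of that screw (rad): 0 = tight against its stop (starts at 0 to 0.06), growing as it loosens, whichever way its thread goes; end stop 2.2. Friction 0.3 N m. Steep thread: bar and disc rise 5 mm per rad. The wrong way just meets the stop. It cannot come off and stays where it is left. Loose enough from 0.7.
- mouth_a (a point): The EMPTY pigeonhole: middle of its mouth at table height; x points into the hole, z up. Inside 50 wide, 44 high, 150 mm deep to a solid back; the table is its floor; outside 56 wide, 47 mm high. Fully home, 50 mm of the rail stick out. Fingers do not fit inside, so the rail must be taken (or pushed) near its outer end for the last part.
- mouth_b (a point): The other, OCCUPIED pigeonhole, same make and axes, 90 mm beside the empty one (on either side).
- rack: Grey rack of the two pigeonholes, fixed; origin on the table midway between the mouths, x into the holes. Back panel 75 mm high, 150 mm wide, 154 to 160 mm behind the mouths.
- spare_mid (a point): Centre of the stored rail, the same as the other one, lying in the occupied pigeonhole, sticking out about 55 mm. Leave it.
- can: Bystander: yellow bottle with red cap, standing, 54 mm diameter, 130 mm tall, origin at its foot. It stands between jig and rack.
- driver: Bystander: yellow screwdriver lying, 170 mm long along its x, origin under its middle.
- jar: Bystander: jar, 60 mm diameter, 70 mm tall, origin at its foot.
- meter: Bystander: red multimeter lying, 150 x 75 x 42 mm, origin under its centre.
- spanner: Bystander: spanner lying, 180 mm long along its x.
- dish: Bystander: white dish 110 x 80 x 35 mm, origin under its centre.
- brush: Bystander: brush lying, 180 mm long along its x.
Things that resemble listed ones, but are neither listed nor needed, are in the scene too. Leave any brown or turquoise look-alike of the part that bears rail_mid alone.

How it is judged:
By the outcome, as a careful person would: the job done as asked, in the order asked, and still so for the second after the job is handed in, with the robot touching nothing.
It also fails if it takes over 70 s, if anything falls off the work surface, if the arm or the gripper's body presses on something with over 40 N, if the wrist force passes 120 N, or if a joint passes its speed limit or range.

## Working session

There is one attempt and no reset: what is moved stays moved. The work goes in short steps, Python scripts to look and compute and a tool call to move; the robot and the scene stay as the last step left them, time stands still between calls to the robot, and variables do not carry over. Pictures are saved under pics/ and viewed, and the job is handed in when it is done.

Besides the shell and the picture viewer there is one more tool, called after ">>>" as a command line: name --argument value ..., lists and objects as JSON in quotes. carry_out: Moves the arm, as the interface text tells. Its arguments: {"type":"object","properties":{"rows":{"type":"array","items":{"type":"array","items":{"type":"array","items":{"type":"number"}}}},"force":{"type":"number"}},"required":["rows"]}

```bash
mkdir -p pics; ls; cat > h.py <<'E'
import numpy as np, cv2, json
from rig import telemetry, cams, manip, finder
from scipy.spatial.transform import Rotation as R
def shot(n,fn):
    p=cams.get_image(n); cv2.imwrite('pics/'+fn,p['image'][:,:,::-1]); return p
def rot(p):
    a=np.array(p['attitude'],float)
    if a.size==4: return R.from_quat([a[1],a[2],a[3],a[0]]).as_matrix()
    return a.reshape(3,3)
def ray(p,uv,z):
    K=np.array(p['camera_matrix']); d=rot(p)@np.linalg.inv(K)@np.array([uv[0],uv[1],1.]); e=np.array(p['eye'])
    return e+d*(z-e[2])/d[2]
def proj(p,X):
    K=np.array(p['camera_matrix']); c=rot(p).T@(np.array(X,float)-np.array(p['eye'])); u=K@c; return u[:2]/u[2]
E
python3 - <<'E'
from h import *
for n in ['scene','side','wrist']:
    p=shot(n,n+'0.png'); print(n,p['eye'],p['attitude'],p['camera_matrix'])
    for t in ['rail_mid','jig','tee_a','mouth_a','rack','spare_mid','can','driver','jar','meter','spanner','dish','brush']:
        try: print(t,[(np.round(b['xy'],0).tolist(),round(b['confidence'],2)) for b in finder.boxes_of(p,t)][:5])
        except Exception as e: print(t,e)
print(telemetry.get_state())
E
```

```text
pics
scene [ 1.13469731 -0.76986471  1.15807773] [-0.3193194   0.88977361  0.30343023 -0.11944929] [[395.14010211   0.         314.84853074]
 [  0.         395.14010211 200.36048865]
 [  0.           0.           1.        ]]
rail_mid [([167.0, 326.0], 0.9), ([294.0, 243.0], 0.85), ([304.0, 152.0], 0.78), ([249.0, 218.0], 0.6)]
jig [([293.0, 258.0], 0.58)]
tee_a [([300.0, 221.0], 0.63), ([281.0, 258.0], 0.61)]
mouth_a [([386.0, 160.0], 0.64), ([373.0, 178.0], 0.59), ([239.0, 297.0], 0.18)]
rack [([390.0, 178.0], 0.69)]
spare_mid [([389.0, 180.0], 0.44), ([354.0, 166.0], 0.38)]
can [([328.0, 192.0], 0.79)]
driver [([291.0, 177.0], 0.58)]
jar [([373.0, 221.0], 0.78)]
meter [([358.0, 116.0], 0.91)]
spanner [([188.0, 271.0], 0.85)]
dish [([235.0, 294.0], 0.92)]
brush [([404.0, 134.0], 0.84), ([328.0, 190.0], 0.51)]
side [0.33464653 1.27494619 1.32145133] [ 0.02726859 -0.08762533  0.90729055 -0.41036824] [[483.22460186   0.         320.64851785]
 [  0.         483.22460186 198.85083811]
 [  0.           0.           1.        ]]
rail_mid [([363.0, 139.0], 0.75), ([372.0, 201.0], 0.72), ([
[... 845 characters left out ...]
ner []
dish []
brush []
{'clock': 2.1, 'qpos': array([ 1.03101937e+00,  2.75924996e-01,  1.50491911e+00, -4.50746896e-05,
        1.36071377e+00, -1.20988719e-01]), 'qd': array([7.15885676e-04, 8.57640602e-04, 1.97114456e-05, 1.54365587e-04,
       1.22526497e-03, 2.56869295e-03]), 'effort': array([-1.00484471e-03, -4.16649985e+01, -2.46092820e+01, -6.91295281e-04,
        1.78789842e-04, -2.94402651e-05]), 'position': array([0.23384926, 0.52531974, 0.23130611]), 'ee_rot': array([1.21576159e-05, 8.38643286e-01, 5.44681043e-01, 2.53057756e-05]), 'contact_force': array([0.49793056, 1.09398277, 0.00224184]), 'moment': array([-0.03556624, -0.01171013,  0.02232499]), 'width': 0.08554315619741065}
```

View pics/scene0.png

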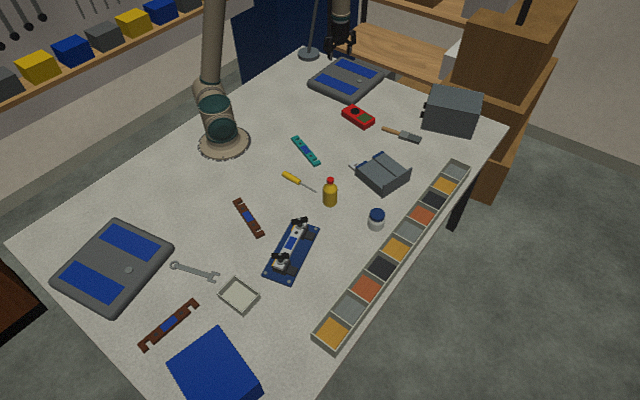

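View pics/side0.png

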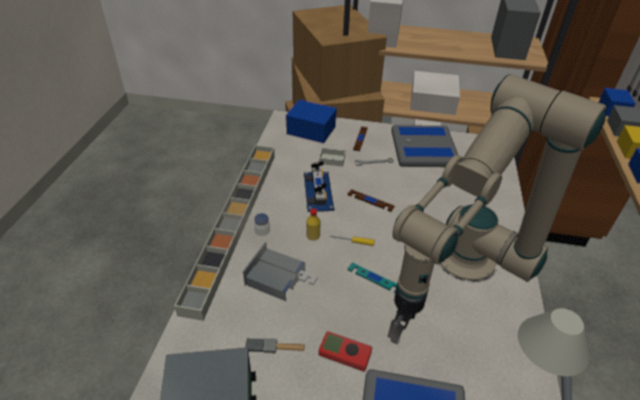

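```bash
python3 - <<'E'
import cv2
a=cv2.imread('pics/scene0.png')[140:340,200:440]; cv2.imwrite('pics/s0c.png',cv2.resize(a,(720,600),interpolation=cv2.INTER_CUBIC))
a=cv2.imread('pics/side0.png')[130:310,240:400]; cv2.imwrite('pics/d0c.png',cv2.resize(a,None,fx=3.3,fy=3.3,interpolation=cv2.INTER_CUBIC))
E
```

```text
(no output)
```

View pics/s0c.png

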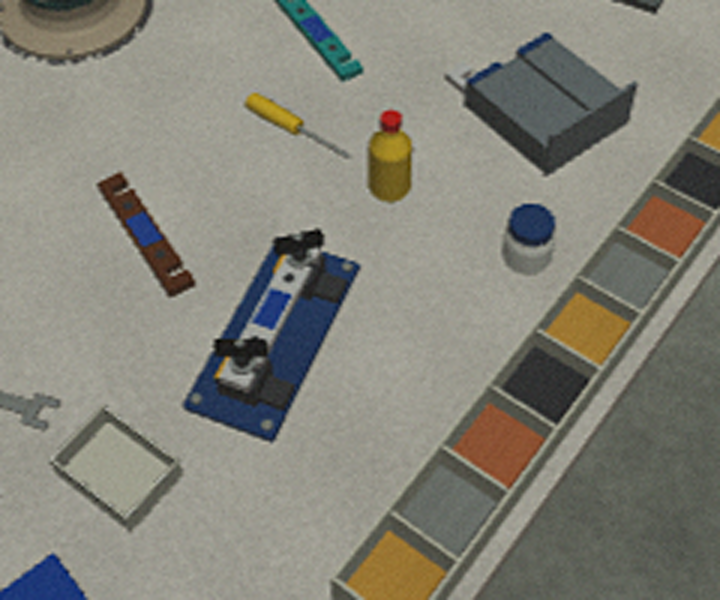

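View pics/d0c.png

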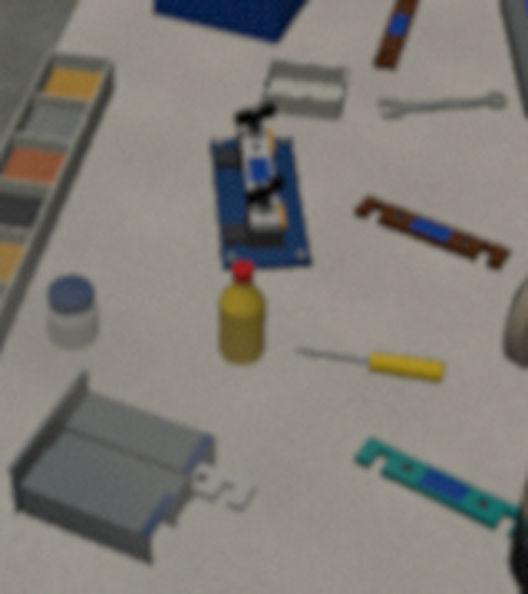

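```bash
python3 - <<'E'
from h import *
s=cams.get_image('scene')
d=cams.get_image('side')
C=lambda x,y:(200+x/3,140+y/3)
D=lambda x,y:(240+x/3.3,130+y/3.3)
for nm,uv,z in [('jigTL',C(270,247),.012),('jigTR',C(360,265),.012),('jigBL',C(184,405),.012),('jigBR',C(275,440),.012),('teefar',C(298,245),.087),('teenear',C(240,350),.087),('railblue',C(272,308),.057),('can',C(390,195),0),('rackBlue1',C(485,75),.047),('rackBlue2',C(535,45),.047),('backL',C(547,135),.075),('backR',C(635,85),.075),('spare',C(460,85),.006)]:
    print(nm,ray(s,uv,z).round(3))
print('side')
for nm,uv,z in [('teefar',D(257,115),.087),('teenear',D(262,190),.087),('railblue',D(258,168),.057),('can',D(242,355),0),('rim1',D(205,450),.047),('rim2',D(155,515),.047),('backL',D(85,375),.075),('backR',D(15,470),.075),('spareEnd',D(250,490),.012),('jigTL',D(212,142),.012),('jigTR',D(292,140),.012),('jigBL',D(226,268),.012),('jigBR',D(310,262),.012)]:
    print(nm,ray(d,uv,z).round(3))
s=telemetry.get_state();r=R.from_quat(np.roll(s['ee_rot'],-1)).as_matrix();print(r.round(2))
w=cams.get_image('wrist');print(r.T@(w['eye']-s['position']), (r.T@rot(w)).round(3))
E
```

```text
jigTL [ 0.52  -0.165  0.012]
jigTR [ 0.623 -0.121  0.012]
jigBL [ 0.584 -0.386  0.012]
jigBR [ 0.691 -0.358  0.012]
teefar [ 0.584 -0.184  0.087]
teenear [ 0.623 -0.327  0.087]
railblue [ 0.601 -0.252  0.057]
can [ 0.581 -0.005  0.   ]
rackBlue1 [0.582 0.203 0.047]
rackBlue2 [0.604 0.29  0.047]
backL [0.714 0.137 0.075]
backR [0.757 0.277 0.075]
spare [0.545 0.202 0.006]
side
teefar [ 0.612 -0.315  0.087]
teenear [ 0.578 -0.171  0.087]
railblue [ 0.597 -0.247  0.057]
can [0.564 0.021 0.   ]
rim1 [0.567 0.208 0.047]
rim2 [0.598 0.301 0.047]
backL [0.709 0.155 0.075]
backR [0.743 0.295 0.075]
spareEnd [0.516 0.223 0.012]
jigTL [ 0.676 -0.341  0.012]
jigTR [ 0.573 -0.368  0.012]
jigBL [ 0.609 -0.106  0.012]
jigBR [ 0.511 -0.137  0.012]
[[ 0.41  0.91  0.  ]
 [ 0.91 -0.41  0.  ]
 [ 0.    0.   -1.  ]]
[ 0.00019699 -0.07445667 -0.14307083] [[ 1.     0.     0.001]
 [-0.     0.956  0.294]
 [-0.001 -0.294  0.956]]
```

>>> carry_out --rows '[[[1, 2.5, -3.5, 1.5, -0.05], [1, 2.5, -3.5, 1.5, -0.05], [1, 3, -3.5, 1.5, -0.05], [1, 3, -3.5, 1.5, -0.05], [1, 3, -3.5, 1.5, 0], [1, 3, -3.5, 1.5, 0], [1, 0, 0, 0, 0]]]'

```text
clock: 2.95
position: [0.4084, 0.3118, 0.3235]
ee_rot: [0.002, 0.89, 0.455, 0.003]
contact_force: [-0.8, -0.5, -0.2]
width: 0.0852
```

```bash
python3 - <<'E'
from h import *
p=shot('wrist','w1.png'); np.savez('w1.npz',**{k:p[k] for k in ('camera_matrix','eye','attitude')}); print(telemetry.get_state()['position'])
E
```

```text
[0.40595088 0.31370549 0.32239837]
```

View pics/w1.png

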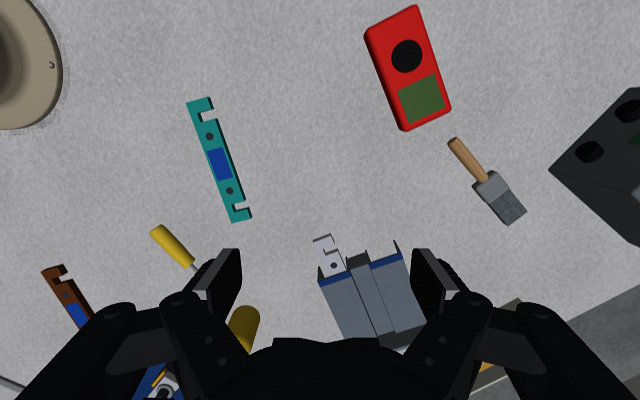

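```bash
python3 - <<'E'
import cv2
a=cv2.imread('pics/w1.png')[225:355,295:440]; cv2.imwrite('pics/w1c.png',cv2.resize(a,None,fx=4.5,fy=4.5,interpolation=cv2.INTER_CUBIC))
E
```

```text
(no output)
```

View pics/w1c.png

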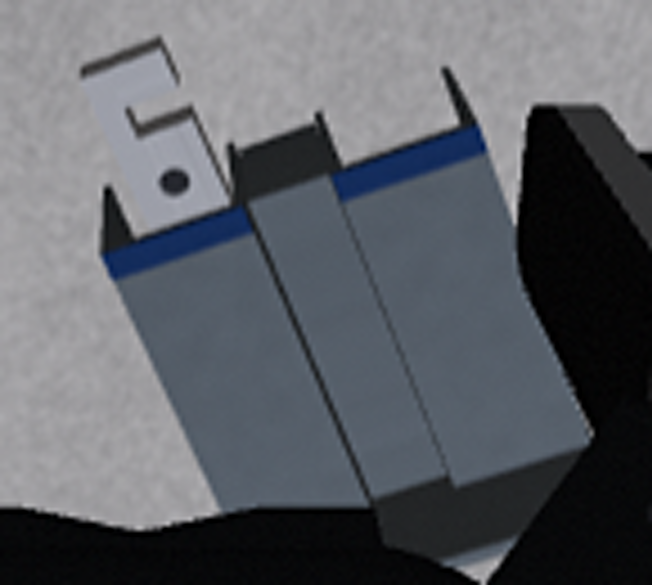

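```bash
python3 - <<'E'
from h import *
p=dict(np.load('w1.npz'))
W=lambda x,y:(295+x/4.5,225+y/4.5)
L=ray(p,W(102,255),.047);Rr=ray(p,W(482,125),.047);a=ray(p,W(331,176),.047);b=ray(p,W(248,205),.047);f=ray(p,W(445,68),0)
print(L,Rr,a,b,f, np.linalg.norm(Rr-L))
v=(Rr-L)/np.linalg.norm(Rr-L); print('lat yaw',np.arctan2(v[1],v[0])-np.pi/2)
m=(Rr+L)/2; print('rack org',m,'mouth_a',m+.045*v,'other est',(Rr+a)/2, (L+b)/2)
e=ray(p,W(592,435),.047); d=e-Rr; print('side edge yaw',np.arctan2(d[1],d[0]),np.linalg.norm(d))
E
```

```text
[0.56654239 0.18339483 0.047     ] [0.6032871  0.32559801 0.047     ] [0.58874464 0.27034151 0.047     ] [0.58092537 0.23913989 0.047     ] [6.02011474e-01 3.23451796e-01 5.55111512e-17] 0.14687381280462433
lat yaw -0.25286488096521587
rack org [0.58491474 0.25449642 0.047     ] mouth_a [0.59617279 0.2980654  0.047     ] other est [0.59601587 0.29796976 0.047     ] [0.57373388 0.21126736 0.047     ]
side edge yaw -0.24685066163493966 0.14514263212103634
```

>>> carry_out --rows '[[[1, 1.5, -5, 0, -0.15], [1, 1.5, -5, 0, -0.15], [1, 1.5, -5, 0, -0.15], [1, 1.5, -5, 0, -0.15], [1, 1.5, -5, 0, -0.1], [1, 1.5, -5, 0, 0], [1, 0, -5, 0, 0], [1, 0, -5, 0, 0], [1, 0, -5, 0, 0], [1, 0, 0, 0, 0]]]'

```text
clock: 4.0
position: [0.4901, -0.1265, 0.3203]
ee_rot: [0.001, 0.992, 0.123, -0.001]
contact_force: [-0.5, 2.0, 0.3]
width: 0.0855
```

```bash
python3 - <<'E'
from h import *
p=shot('wrist','w2.png'); np.savez('w2.npz',**{k:p[k] for k in ('camera_matrix','eye','attitude')}); print(telemetry.get_state()['position'])
E
```

```text
[ 0.48996897 -0.1234036   0.32034519]
```

View pics/w2.png

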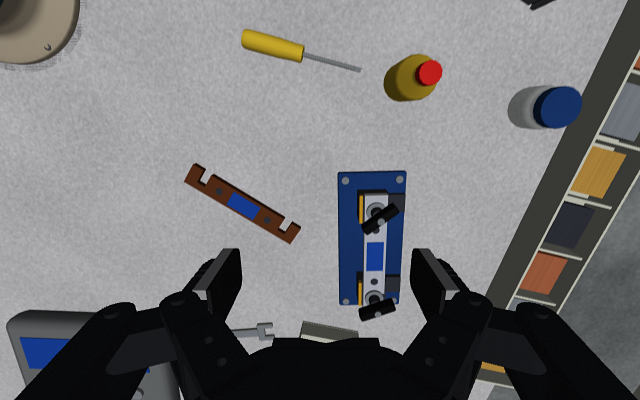

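Candidates for the rail: brown rail (wrist px 243,205), a second brown (scene 167,326), teal (scene 304,152), stored aluminium rail (scene ~353,168), and the aluminium rail under the screws in the jig (wrist 375,255). The last is the one; close crop to check.

```bash
python3 - <<'E'
import cv2
a=cv2.imread('pics/w2.png')[165:330,320:430]; cv2.imwrite('pics/w2c.png',cv2.resize(a,None,fx=3.6,fy=3.6,interpolation=cv2.INTER_CUBIC))
E
```

```text
(no output)
```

View pics/w2c.png

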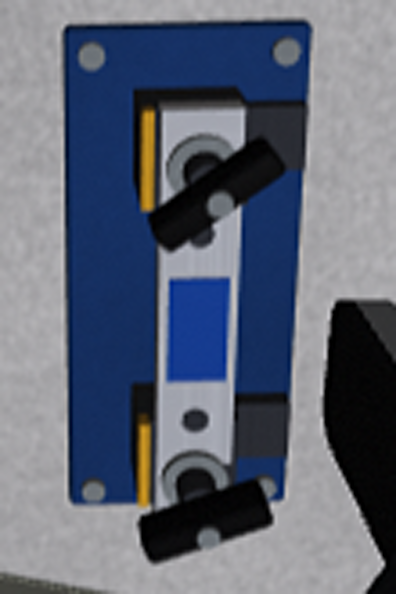

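```bash
python3 - <<'E'
from h import *
p=dict(np.load('w2.npz'))
W=lambda x,y:(320+x/3.6,165+y/3.6)
c=[ray(p,W(*q),.012) for q in [(65,27),(311,22),(71,503),(284,500)]]
for q in c: print(q.round(4))
m=sum(c)/4; y=(c[0]+c[1]-c[2]-c[3])[:2]; print('jig',m,'yaw',np.arctan2(y[1],y[0])-np.pi/2, [np.linalg.norm(c[i]-c[j]).round(3) for i,j in((0,1),(0,2),(2,3),(1,3))])
yaw=.25
# predicted features
for yaw in (.23,.25,.27):
  Rz=R.from_euler('z',yaw).as_matrix()
  for s in (75,-75):
    for z in (.097,.087,.062): 
      u=proj(p,[m[0],m[1],0]+Rz@[0,s/1e3,z]); print(yaw,s,z,((u-[320,165])*3.6).round(0))
# bar ends
for q in [(158,240),(278,155),(148,540),(268,497),(216,196),(208,519),(198,330)]: print(q, ray(p,W(*q),.097 if q[0]!=198 else .057).round(4))
E
```

```text
[ 0.5152 -0.1439  0.012 ]
[ 0.6197 -0.1153  0.012 ]
[ 0.5819 -0.3831  0.012 ]
[ 0.6869 -0.3547  0.012 ]
jig [ 0.6009387  -0.24924421  0.012     ] yaw 0.27272585032206886 [np.float64(0.108), np.float64(0.248), np.float64(0.109), np.float64(0.249)]
0.23 75 0.097 [228. 200.]
0.23 75 0.087 [223. 191.]
0.23 75 0.062 [212. 168.]
0.23 -75 0.097 [201. 534.]
0.23 -75 0.087 [197. 518.]
0.23 -75 0.062 [188. 481.]
0.25 75 0.097 [224. 200.]
0.25 75 0.087 [219. 191.]
0.25 75 0.062 [208. 168.]
0.25 -75 0.097 [205. 534.]
0.25 -75 0.087 [201. 518.]
0.25 -75 0.062 [192. 481.]
0.27 75 0.097 [220. 200.]
0.27 75 0.087 [215. 191.]
0.27 75 0.062 [204. 168.]
0.27 -75 0.097 [208. 534.]
0.27 -75 0.087 [204. 518.]
0.27 -75 0.062 [195. 481.]
(158, 240) [ 0.5628 -0.1983  0.097 ]
(278, 155) [ 0.5964 -0.1544  0.097 ]
(148, 540) [ 0.5974 -0.3308  0.097 ]
(268, 497) [ 0.6396 -0.2982  0.097 ]
(216, 196) [ 0.5789 -0.1757  0.097 ]
(208, 519) [ 0.6187 -0.3146  0.097 ]
(198, 330) [ 0.6016 -0.2507  0.057 ]
```

>>> carry_out --rows '[[[0, 2, -1, -3, -0.15], [0, 2, -1, -3, -0.15], [0, 2, -1, -3, -0.15], [0, 1.5, -1, -3, -0.15], [0, 1.5, -1, -3, -0.15], [0, 0, 0, 0, -0.15], [0, 0, 0, 0, 0], [0, 0, 0, 0, 0]]]'

```text
clock: 4.85
position: [0.5804, -0.17, 0.1715]
ee_rot: [-0.0, 0.949, -0.316, 0.0]
contact_force: [-0.1, -0.2, -0.4]
width: 0.0425
```

```bash
cat >> h.py <<'E'
def st():
    s=telemetry.get_state(); q=s['ee_rot']; y=2*np.arctan2(q[2],q[1]); y=(y+np.pi)%(2*np.pi)-np.pi
    print('t',round(s['clock'],2),'pos',np.round(s['position'],4),'yaw',round(y,3),'F',np.round(s['contact_force'],1),'M',np.round(s['moment'],2),'w',round(s['width'],4),'q6',round(s['qpos'][5],2))
E
python3 - <<'E'
from h import *
st(); p=shot('wrist','w3.png'); np.savez('w3.npz',**{k:p[k] for k in ('camera_matrix','eye','attitude')});st()
for z in (.097,.087): print(proj(p,[.5808,-.1773,z]))
E
```

```text
t 4.85 pos [ 0.5804 -0.17    0.1715] yaw -0.643 F [-0.1 -0.2 -0.4] M [0.02 0.02 0.02] w 0.0425 q6 0.24
t 4.9 pos [ 0.5805 -0.1704  0.172 ] yaw -0.644 F [ 0.5  0.5 -0.2] M [ 0.01 -0.03  0.03] w 0.0427 q6 0.24
[330.76351098 214.31692705]
[330.5530482  210.13634323]
```

View pics/w3.png

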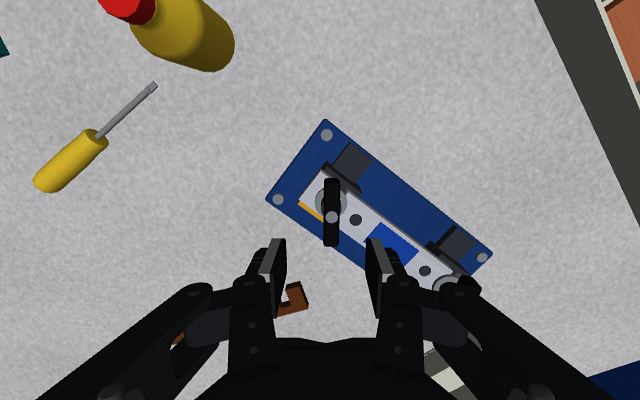

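>>> carry_out --rows "[[[0, 0.05, -0.7, -3, 0], [0, 0, 0, -3, 0], [0, 0, 0, -2.5, 0], [0, 0, 0, -1.6, 0], [0, 0, 0, 0, 0], [-1, 0, 0, 0, 0], [-1, 0, 0, 0, 0], [-1, 0, 0, 0, 0], [-1, 0, 0, 0, 0], [-1, 0, 0, 0, 0]]], \"force\": 60}"

```text
carry_out: Invalid argument: rows='[[[0, 0.05, -0.7, -3, 0], [0, 0, 0, -3, 0], [0, 0, 0, -2.5, 0], [0, 0, 0, -1.6, 0], [0, 0, 0, 0, 0], [-1, 0, 0, 0, 0], [-1, 0, 0, 0, 0], [-1, 0, 0, 0, 0], [-1, 0, 0, 0, 0], [-1, 0, 0, 0, 0]]], "force...(207 chars total, truncated) is not valid JSON
```

```bash
python3 -c "
from h import *
st()"
```

```text
t 4.9 pos [ 0.5805 -0.1704  0.172 ] yaw -0.644 F [ 0.5  0.5 -0.2] M [ 0.01 -0.03  0.03] w 0.0427 q6 0.24
```

>>> carry_out --force 60 --rows '[[[0, 0.05, -0.7, -3, 0], [0, 0, 0, -3, 0], [0, 0, 0, -2.5, 0], [0, 0, 0, -1.6, 0], [0, 0, 0, 0, 0], [-1, 0, 0, 0, 0], [-1, 0, 0, 0, 0], [-1, 0, 0, 0, 0], [-1, 0, 0, 0, 0], [-1, 0, 0, 0, 0]]]'

```text
clock: 5.9
position: [0.5803, -0.1781, 0.0722]
ee_rot: [-0.001, 0.948, -0.318, 0.0]
contact_force: [-2.6, 3.8, 5.8]
width: 0.0142
```

```bash
python3 -c "
from h import *
st()"
```

```text
t 5.9 pos [ 0.5803 -0.1781  0.0722] yaw -0.648 F [-2.6  3.8  5.8] M [ 0.61  0.57 -0.01] w 0.0142 q6 0.23
```

>>> carry_out --rows '[[[-1, 0, 0, 0, 0.1], [-1, 0, 0, 0, 0.05], [-1, 0, 0, 0, 0]]]'

```text
clock: 6.2
position: [0.5801, -0.178, 0.0719]
ee_rot: [-0.001, 0.969, -0.247, -0.0]
contact_force: [-2.1, 2.6, 5.6]
width: 0.014
```

```bash
python3 -c "
from h import *
st()"
```

```text
t 6.2 pos [ 0.5801 -0.178   0.0719] yaw -0.499 F [-2.1  2.6  5.6] M [ 0.58  0.6  -0.54] w 0.014 q6 0.08
```

>>> carry_out --rows '[[[-1, 0, 0, 0.05, 0.1], [-1, 0, 0, 0.05, 0.1], [-1, 0, 0, 0, 0]]]'

```text
clock: 6.5
position: [0.5797, -0.1784, 0.0722]
ee_rot: [-0.001, 0.989, -0.15, -0.001]
contact_force: [-3.8, 2.3, 5.1]
width: 0.0141
```

```bash
python3 -c "
from h import *
st();shot('wrist','w4.png')"
```

```text
t 6.5 pos [ 0.5797 -0.1784  0.0722] yaw -0.302 F [-3.8  2.3  5.1] M [ 0.34  0.93 -1.43] w 0.0141 q6 -0.11
```

View pics/w4.png

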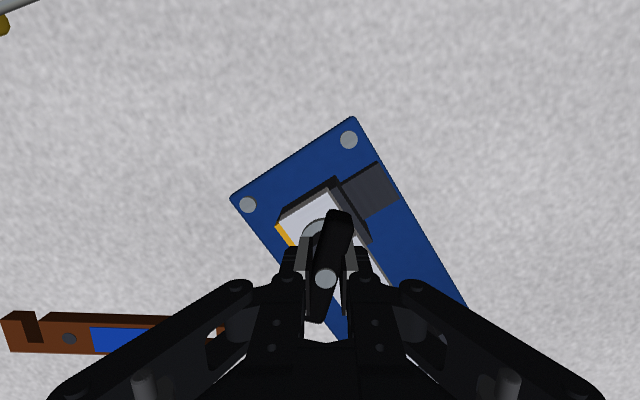

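>>> carry_out --rows '[[[-1, 0, 0, -0.1, -0.12], [-1, 0, 0, 0, -0.12], [-1, 0, 0, 0, -0.12], [-1, 0, 0, 0.06, -0.12], [-1, 0, 0, 0.06, -0.12], [-1, 0, 0, 0.06, -0.12], [-1, 0, 0, 0.06, -0.12], [-1, 0, 0, 0, 0]]]'

```text
clock: 7.35
position: [0.5814, -0.1781, 0.0744]
ee_rot: [-0.001, 0.842, -0.539, 0.001]
contact_force: [-4.1, 5.3, 6.7]
width: 0.0138
```

```bash
python3 -c "
from h import *
st()"
```

```text
t 7.35 pos [ 0.5814 -0.1781  0.0744] yaw -1.139 F [-4.1  5.3  6.7] M [0.83 0.4  0.22] w 0.0138 q6 0.73
```

>>> carry_out --rows '[[[-1, 0, 0, 0.07, -0.14], [-1, 0, 0, 0.07, -0.14], [-1, 0, 0, 0.07, -0.14], [-1, 0, 0, 0.07, -0.14], [-1, 0, 0, 0.07, -0.14], [-1, 0, 0, 0.07, -0.14], [-1, 0, 0, 0.07, -0.14], [-1, 0, 0, 0, 0]]]'

```text
clock: 8.15
position: [0.5814, -0.1799, 0.0793]
ee_rot: [0.0, -0.49, 0.872, -0.002]
contact_force: [-3.7, 1.0, 7.0]
width: 0.0141
```

```bash
python3 -c "
from h import *
st();shot('wrist','w5.png')"
```

```text
t 8.15 pos [ 0.5814 -0.1799  0.0793] yaw -2.118 F [-3.7  1.   7. ] M [0.08 0.59 0.19] w 0.0141 q6 1.71
```

View pics/w5.png

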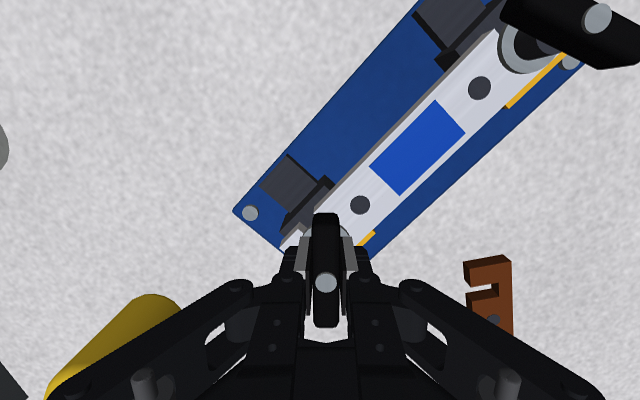

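>>> carry_out --rows '[[[0, 0, 0, 0, 0], [0, 0, 0, 0, 0], [0, 0, 0, 2.5, 0], [0, 0, 0, 3, 0.15], [0, 1, -3.5, 1, 0.15], [0, 1, -3.5, 0, 0.15], [0, 1, -3.5, 0, 0.15], [0, 1, -3.7, 0, 0.15], [0, 0, 0, 0, 0.15], [0, 0, 0, 0, 0.15], [0, 0, 0, 0, 0.15], [0, 0, 0, 0, 0]]]'

```text
clock: 9.4
position: [0.621, -0.3216, 0.1423]
ee_rot: [0.0, 0.896, -0.443, 0.0]
contact_force: [-0.1, 0.1, 1.3]
width: 0.0426
```

```bash
python3 -c "
from h import *
st();p=shot('wrist','w6.png');np.savez('w6.npz',**{k:p[k] for k in ('camera_matrix','eye','attitude')});st()
print(proj(p,[.6212,-.3217,.097]))"
```

```text
t 9.4 pos [ 0.621  -0.3216  0.1423] yaw -0.918 F [-0.1  0.1  1.3] M [ 0.01 -0.04 -0.01] w 0.0426 q6 0.34
t 9.45 pos [ 0.6209 -0.3214  0.1424] yaw -0.921 F [ 0.6 -0.4 -0.2] M [-0.    0.01  0.02] w 0.0426 q6 0.34
[325.24405744 221.24032244]
```

View pics/w6.png

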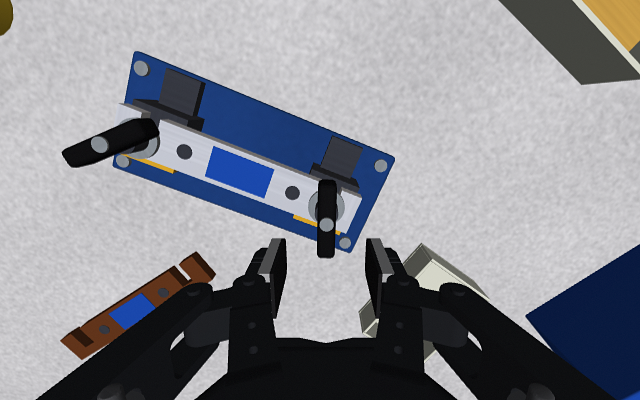

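>>> carry_out --rows '[[[0, 0, 0, -3, 0], [0, 0, 0, -2.5, 0], [0, 0, 0, -1.5, 0], [-1, 0, 0, 0, 0], [-1, 0, 0, 0, 0], [-1, 0, 0, 0, 0], [-1, 0, 0, 0, 0], [-1, 0, 0, 0.05, 0.1], [-1, 0, 0, 0.05, 0.1], [-1, 0, 0, 0.05, 0.1], [-1, 0, 0, 0, 0]]]'

```text
clock: 10.55
position: [0.6207, -0.3214, 0.0741]
ee_rot: [0.0, 0.953, -0.305, 0.0]
contact_force: [0.9, -2.1, -8.0]
width: 0.0136
```

```bash
python3 -c "
from h import *
st()"
```

```text
t 10.55 pos [ 0.6207 -0.3214  0.0741] yaw -0.619 F [ 0.9 -2.1 -8. ] M [-0.34 -0.19 -0.1 ] w 0.0136 q6 0.04
```

>>> carry_out --rows '[[[-1, 0, 0, 0.07, 0.14], [-1, 0, 0, 0.07, 0.14], [-1, 0, 0, 0.07, 0.14], [-1, 0, 0, 0.07, 0.14], [-1, 0, 0, 0.07, 0.14], [-1, 0, 0, 0.07, 0.14], [-1, 0, 0, 0.07, 0.14], [-1, 0, 0, 0.07, 0.14], [-1, 0, 0, 0, 0]]]'

```text
clock: 11.45
position: [0.6187, -0.3214, 0.0797]
ee_rot: [-0.0, 0.969, 0.247, -0.002]
contact_force: [-3.4, -2.7, -4.5]
width: 0.0136
```

```bash
python3 -c "
from h import *
st();p=shot('wrist','w7.png')"
```

```text
t 11.45 pos [ 0.6187 -0.3214  0.0797] yaw 0.5 F [-3.4 -2.7 -4.5] M [-0.54  0.75 -0.14] w 0.0136 q6 -1.08
```

View pics/w7.png

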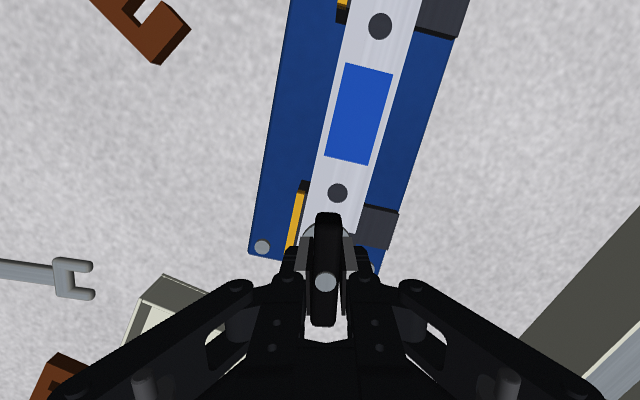

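>>> carry_out --rows '[[[0, 0, 0, 0, 0], [0, 0, 0, 0, 0], [0, 0, 0, 3, 0], [1, 0, 0, 3, -0.1], [1, -0.9, 3.7, 1, -0.127], [1, -0.95, 3.65, 0, 0], [1, 0, 0, 0, 0], [1, 0, 0, 0, 0]]]'

```text
clock: 12.3
position: [0.6032, -0.2466, 0.1514]
ee_rot: [0.001, 0.99, 0.138, 0.002]
contact_force: [0.3, -0.1, 0.6]
width: 0.0855
```

```bash
python3 -c "
from h import *
st();p=shot('wrist','w8.png');np.savez('w8.npz',**{k:p[k] for k in ('camera_matrix','eye','attitude')});st()
for X in ([.601,-.2495,.057],): print(proj(p,X))"
```

```text
t 12.3 pos [ 0.6032 -0.2466  0.1514] yaw 0.276 F [ 0.3 -0.1  0.6] M [ 0.02  0.02 -0.01] w 0.0855 q6 -0.77
t 12.35 pos [ 0.6033 -0.2476  0.151 ] yaw 0.275 F [ 0.2 -0.4 -0.1] M [-0.03  0.    0.02] w 0.0852 q6 -0.77
[321.01098101 201.56284321]
```

View pics/w8.png

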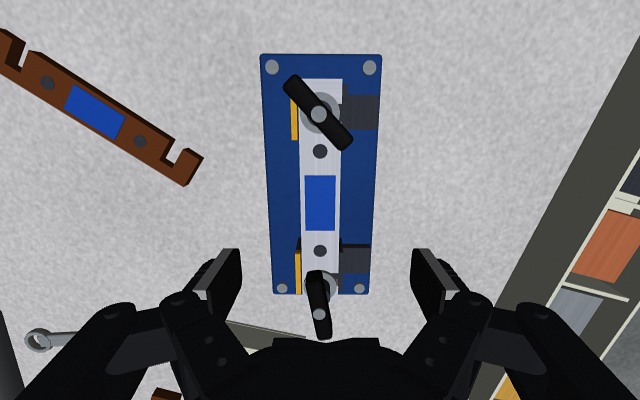

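>>> carry_out --rows '[[[1, -0.25, 0, -3.5, 0], [1, 0, 0, -3.5, 0], [1, 0, 0, -3, 0], [0.4, 0, 0, -1.7, 0], [0, 0, 0, 0, 0], [-1, 0, 0, 0, 0], [-1, 0, 0, 0, 0], [-1, 0, 0, 0, 0]]]'

```text
clock: 13.15
position: [0.6001, -0.2486, 0.0341]
ee_rot: [0.001, 0.991, 0.137, 0.001]
contact_force: [-2.0, -2.3, 1.6]
width: 0.0328
```

```bash
python3 -c "
from h import *
st()
shot('side','d1.png')
import cv2
a=cv2.imread('pics/d1.png')[130:230,260:380];cv2.imwrite('pics/d1c.png',cv2.resize(a,None,fx=5,fy=5,interpolation=cv2.INTER_CUBIC))"
```

```text
t 13.15 pos [ 0.6001 -0.2486  0.0341] yaw 0.275 F [-2.  -2.3  1.6] M [-0.29  0.33 -0.05] w 0.0328 q6 -0.77
```

View pics/d1c.png

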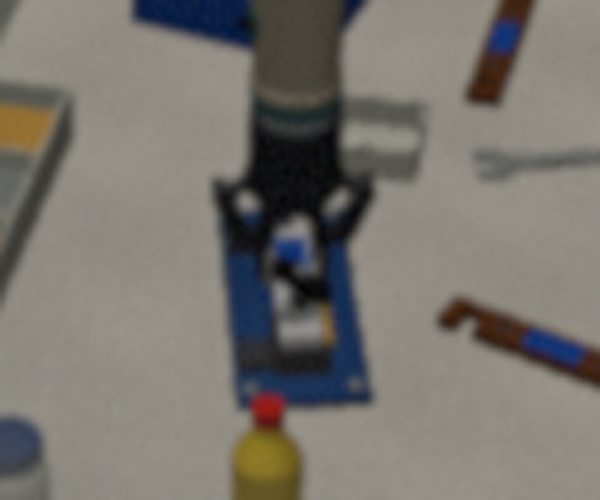

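>>> carry_out --rows '[[[-1, 0, 0, 0.3, 0], [-1, 0, 0, 0.25, 0], [-1, 0, 0, 0, 0]]]'

```text
clock: 13.5
position: [0.5996, -0.2471, 0.0385]
ee_rot: [-0.0, 0.991, 0.137, 0.0]
contact_force: [-0.1, -0.2, -2.8]
width: 0.0328
```

```bash
python3 -c "
from h import *
st()"
```

```text
t 13.5 pos [ 0.5996 -0.2471  0.0385] yaw 0.275 F [-0.1 -0.2 -2.8] M [-0.02  0.09 -0.03] w 0.0328 q6 -0.77
```

>>> carry_out --rows '[[[-1, 0, 0, 0.08, 0], [-1, -0.5, -0.14, 0, 0], [-1, -0.96, -0.27, 0, 0], [-1, -0.96, -0.27, 0, 0], [-1, 0, 0, 0, 0]]]'

```text
clock: 14.0
position: [0.5732, -0.2544, 0.0389]
ee_rot: [-0.0, 0.991, 0.137, -0.001]
contact_force: [0.2, -0.0, -2.1]
width: 0.0328
```

```bash
python3 -c "
from h import *
st()"
```

```text
t 14.0 pos [ 0.5732 -0.2544  0.0389] yaw 0.274 F [ 0.2 -0.  -2.1] M [-0.02  0.01  0.05] w 0.0328 q6 -0.8
```

>>> carry_out --rows '[[[-1, -1.9, -0.54, 0, 0], [-1, -1.9, -0.54, 0, 0], [-1, -1, -0.3, 0.5, 0], [-1, 0, 0, 4, 0], [-1, 0, 0, 4.5, 0], [-1, -0.5, 0, 4.5, 0], [-1, -0.5, 2, 4, 0.1], [-1, 0, 4, 0, 0.15]]]'

```text
clock: 14.8
position: [0.5211, -0.212, 0.2213]
ee_rot: [0.006, 0.966, 0.26, 0.005]
contact_force: [1.0, 0.3, -2.6]
width: 0.0326
```

```bash
python3 -c "
from h import *
st()
p=dict(np.load('w1.npz'))
m=np.array([.5962,.298]);Rr=R.from_euler('z',-.25).as_matrix()[:2,:2]
for n,uv,z in [('tealA',(187,102),.012),('tealA2',(212,97),.012),('tealB',(233,222),.012),('tealB2',(251,218),.012),('drv',(152,228),.02),('brush',(448,140),.015),('meterBL',(405,131),.03),('meterBR',(450,108),.03),('spareEndL',(313,241),.012),('spareEndR',(331,233.5),.012)]:
    w=ray(p,uv,z)[:2]; print(n,w.round(3),'rack frame from mouth_a',(Rr.T@(w-m)).round(3))
"
```

```text
t 14.8 pos [ 0.5211 -0.212   0.2213] yaw 0.526 F [ 1.   0.3 -2.6] M [ 0.04 -0.02  0.06] w 0.0326 q6 -1.04
tealA [0.222 0.194] rack frame from mouth_a [-0.336 -0.193]
tealA2 [0.239 0.229] rack frame from mouth_a [-0.329 -0.155]
tealB [0.408 0.122] rack frame from mouth_a [-0.139 -0.217]
tealB2 [0.42  0.151] rack frame from mouth_a [-0.135 -0.186]
drv [0.336 0.01 ] rack frame from mouth_a [-0.181 -0.343]
brush [0.498 0.481] rack frame from mouth_a [-0.14   0.154]
meterBL [0.445 0.432] rack frame from mouth_a [-0.18   0.092]
meterBR [0.455 0.502] rack frame from mouth_a [-0.187  0.162]
spareEndL [0.515 0.21 ] rack frame from mouth_a [-0.057 -0.105]
spareEndR [0.522 0.244] rack frame from mouth_a [-0.059 -0.071]
```

>>> carry_out --rows '[[[-1, -0.5, 4.8, 0, 0.08], [-1, -0.5, 4.8, 0, 0.08], [-1, -0.5, 4.8, 0, 0.08], [-1, -0.5, 4.8, 0, 0.08], [-1, -0.5, 4.8, 0, 0.08], [-1, -0.5, 4.8, 0, 0.08], [-1, -0.5, 4.8, 0, 0.08], [-1, -0.5, 4.8, 0, 0.08], [-1, -0.5, 4.8, 0, 0.08], [-1, -0.5, 4.8, 0, 0.075], [-1, 0, 3, 0, 0], [-1, 0, 0, 0, 0]]]'

```text
clock: 16.0
position: [0.4672, 0.3063, 0.2144]
ee_rot: [-0.001, 0.789, 0.615, 0.002]
contact_force: [-0.4, -0.9, -2.1]
width: 0.0328
```

```bash
python3 -c "
from h import *
st();p=shot('wrist','w9.png')
np.savez('w9.npz',**{k:p[k] for k in ('camera_matrix','eye','attitude')});st()"
```

```text
t 16.0 pos [0.4672 0.3063 0.2144] yaw 1.324 F [-0.4 -0.9 -2.1] M [-0.11  0.02 -0.03] w 0.0328 q6 -0.87
t 16.05 pos [0.4671 0.3038 0.2143] yaw 1.323 F [ 0.5 -0.9 -2.1] M [-0.01  0.03  0.05] w 0.0322 q6 -0.87
```

View pics/w9.png

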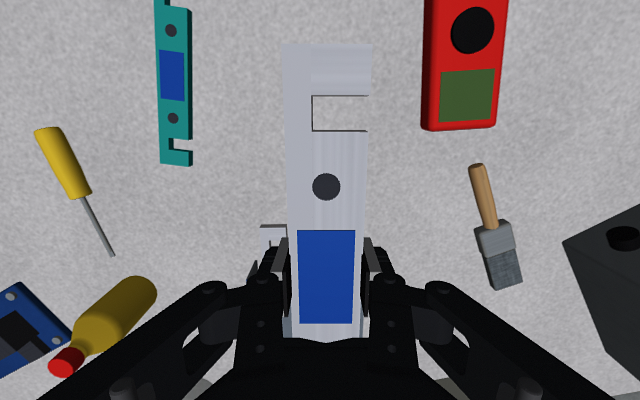

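>>> carry_out --rows '[[[-1, 0.3, 2.6, -4, 0], [-1, 0, 0, -5, 0], [-1, 0, 0, -5, 0], [-1, 0, 0, -4, 0], [-1, 0, 0, -1.8, 0], [-1, 0, 0, 0, 0], [-1, 0, 0, 0, 0]]]'

```text
clock: 16.75
position: [0.4713, 0.3273, 0.0167]
ee_rot: [0.0, 0.79, 0.613, 0.0]
contact_force: [0.2, -0.1, -1.8]
width: 0.0328
```

```bash
python3 -c "
from h import *
st()
m=np.array([.5962,.298]);Rr=R.from_euler('z',-.25).as_matrix()[:2,:2]
print(Rr.T@(telemetry.get_state()['position'][:2]-m))
p=shot('wrist','w10.png');p=shot('side','d2.png')
import cv2
a=cv2.imread('pics/d2.png')[230:330,230:380];cv2.imwrite('pics/d2c.png',cv2.resize(a,None,fx=4.5,fy=4.5,interpolation=cv2.INTER_CUBIC))"
```

```text
t 16.75 pos [0.4713 0.3273 0.0167] yaw 1.319 F [ 0.2 -0.1 -1.8] M [0.01 0.01 0.  ] w 0.0328 q6 -0.83
[-0.12828476 -0.00252304]
```

View pics/d2c.png

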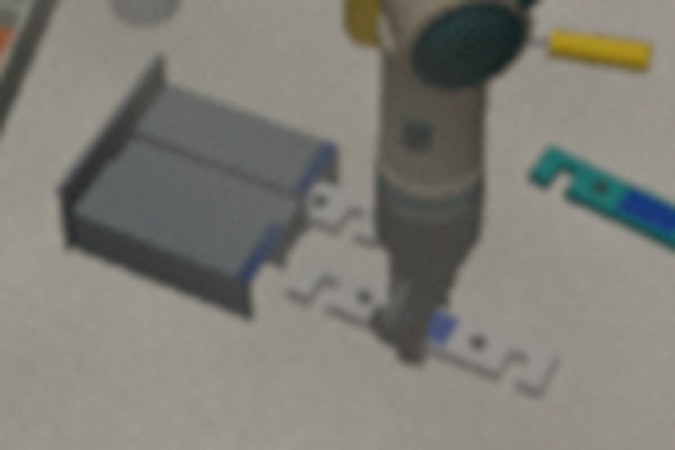

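View pics/w10.png

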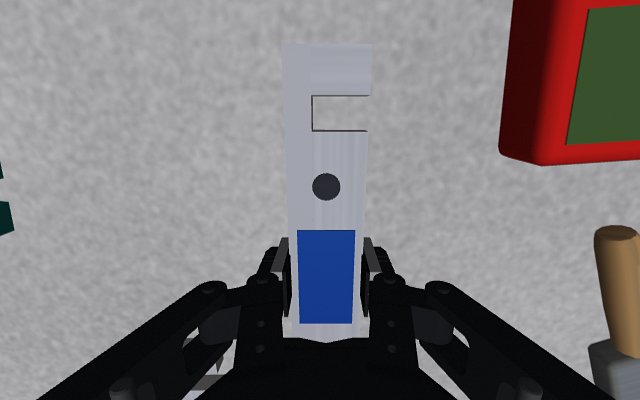

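>>> carry_out --rows '[[[-1, 0.06, 0.24, -0.6, 0], [-1, 0, 0, -0.5, 0], [-1, 1.45, -0.37, 0, 0], [-1, 1.45, -0.37, 0, 0], [-1, 1.45, -0.37, 0, 0], [-1, 0, 0, 0, 0]]]'

```text
clock: 17.45
position: [0.5185, 0.3189, 0.0054]
ee_rot: [0.001, 0.791, 0.612, 0.002]
contact_force: [-0.2, 0.1, -1.6]
width: 0.0327
```

```bash
cat >> h.py <<'E'
def rk():
    m=np.array([.5962,.298]);Rr=R.from_euler('z',-.25).as_matrix()[:2,:2]
    print('rack',Rr.T@(telemetry.get_state()['position'][:2]-m))
E
python3 -c "
from h import *
st();rk()
p=shot('side','d3.png')
import cv2
a=cv2.imread('pics/d3.png')[230:330,230:380];cv2.imwrite('pics/d3c.png',cv2.resize(a,None,fx=4.5,fy=4.5,interpolation=cv2.INTER_CUBIC))"
```

```text
t 17.45 pos [0.5185 0.3189 0.0054] yaw 1.318 F [-0.2  0.1 -1.6] M [-0.01  0.03 -0.03] w 0.0327 q6 -0.88
rack [-0.08047443  0.00104583]
```

View pics/d3c.png

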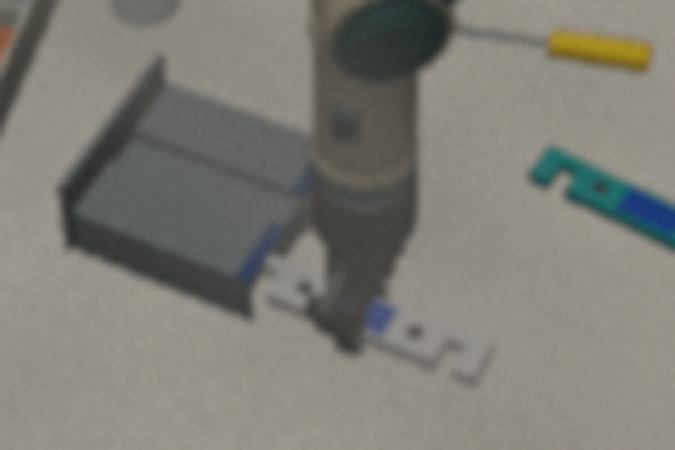

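>>> carry_out --rows '[[[-1, 1.6, -0.45, 0, 0], [-1, 1.6, -0.42, 0, 0], [-1, 1.6, -0.42, 0, 0], [-1, 0.3, -0.1, -0.1, 0], [-1, 0, 0, 0, 0]]]'

```text
clock: 18.0
position: [0.5663, 0.3048, 0.0037]
ee_rot: [-0.0, 0.79, 0.613, -0.0]
contact_force: [-0.3, -0.6, -1.2]
width: 0.0325
```

```bash
python3 -c "
from h import *
st();rk()"
```

```text
t 18.0 pos [0.5663 0.3048 0.0037] yaw 1.319 F [-0.3 -0.6 -1.2] M [-0.03 -0.    0.02] w 0.0325 q6 -0.93
rack [-0.03069953 -0.00081357]
```

>>> carry_out --rows '[[[0.1, 0, 0, 0, 0], [0.1, 0, 0, 0, 0], [0.1, 0, 0, 0, 0], [0.1, 0, 0, 3, 0], [-1, -2, 0.5, 2.5, 0], [-1, -3.5, 0.9, 0, 0], [-1, -4.5, 1.1, 0, 0], [-1, -3, 0.8, 0, 0], [-1, 0, 0, 0, 0]]]'

```text
clock: 18.9
position: [0.43, 0.3384, 0.0592]
ee_rot: [-0.001, 0.789, 0.614, -0.002]
contact_force: [-0.8, -1.1, -0.4]
width: 0.0001
```

```bash
python3 -c "
from h import *
st();rk()
p=shot('wrist','w11.png');p=shot('side','d4.png')
import cv2
a=cv2.imread('pics/d4.png')[230:330,230:380];cv2.imwrite('pics/d4c.png',cv2.resize(a,None,fx=4.5,fy=4.5,interpolation=cv2.INTER_CUBIC))"
```

```text
t 18.9 pos [0.43   0.3384 0.0592] yaw 1.323 F [-0.8 -1.1 -0.4] M [-0.02 -0.01 -0.  ] w 0.0001 q6 -0.79
rack [-0.1710339  -0.00202121]
```

View pics/d4c.png

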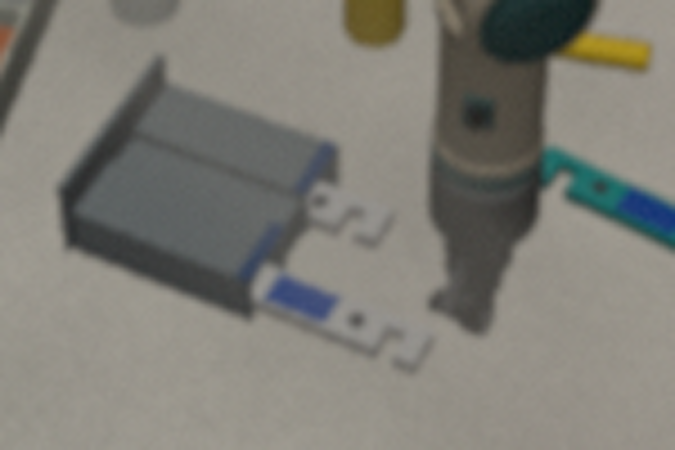

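View pics/w11.png

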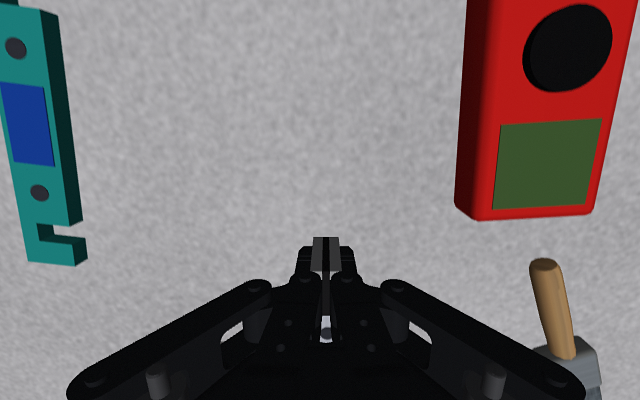

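>>> carry_out --rows '[[[-1, 0.05, 0.2, -3, 0], [-1, 0, 0, -2, 0], [-1, 0, 0, -0.5, 0], [-1, 1.45, -0.37, 0, 0], [-1, 1.45, -0.37, 0, 0], [-1, 1.45, -0.37, 0, 0], [-1, 1.45, -0.37, 0, 0], [-1, 1.45, -0.37, 0, 0], [-1, 1.45, -0.37, 0, 0], [-1, 0, 0, 0, 0]]]'

```text
clock: 20.0
position: [0.5266, 0.3178, 0.0044]
ee_rot: [0.001, 0.79, 0.613, 0.002]
contact_force: [0.6, -0.3, -0.3]
width: -0.0001
```

```bash
python3 -c "
from h import *
st();rk()
p=shot('side','d5.png')
import cv2
a=cv2.imread('pics/d5.png')[230:330,230:380];cv2.imwrite('pics/d5c.png',cv2.resize(a,None,fx=4.5,fy=4.5,interpolation=cv2.INTER_CUBIC))"
```

```text
t 20.0 pos [0.5266 0.3178 0.0044] yaw 1.319 F [ 0.6 -0.3 -0.3] M [-0.03  0.03  0.01] w -0.0001 q6 -0.89
rack [-0.07232513  0.00193927]
```

View pics/d5c.png

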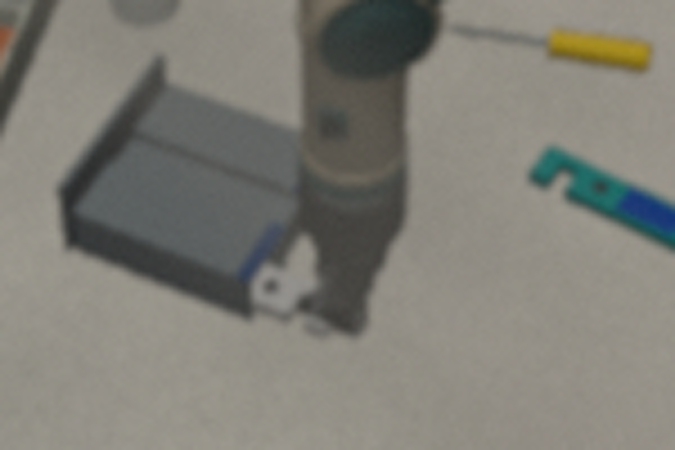

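>>> carry_out --rows '[[[-1, 0.5, -0.15, 0, 0], [-1, 0.4, -0.11, 0, 0], [-1, 0.2, -0.05, 0, 0], [-1, 0, 0, 0, 0]]]'

```text
clock: 20.45
position: [0.534, 0.315, 0.0039]
ee_rot: [0.0, 0.79, 0.613, 0.0]
contact_force: [0.3, 0.9, -0.5]
width: -0.0002
```

```bash
python3 -c "
from h import *
st();rk()"
```

```text
t 20.45 pos [0.534  0.315  0.0039] yaw 1.32 F [ 0.3  0.9 -0.5] M [ 0.    0.05 -0.01] w -0.0002 q6 -0.9
rack [-0.06449014  0.00107147]
```

>>> carry_out --rows '[[[-1, 0.4, -0.1, 0, 0], [-1, 0.2, -0.05, 0, 0], [-1, 0, 0, 0, 0]]]'

```text
clock: 20.75
position: [0.535, 0.3145, 0.0039]
ee_rot: [-0.003, 0.79, 0.613, -0.003]
contact_force: [-10.3, 4.1, 5.3]
width: 0.0001
```

```bash
python3 -c "
from h import *
st();rk()"
```

```text
t 20.75 pos [0.535  0.3145 0.0039] yaw 1.319 F [-10.3   4.1   5.3] M [ 0.73  1.62 -0.01] w 0.0001 q6 -0.91
rack [-0.06333356  0.00082057]
```

>>> carry_out --rows '[[[-1, 0.15, -0.04, 0, 0], [-1, 0.15, -0.04, 0, 0], [-1, 0, 0, 0, 0]]]'

```text
clock: 21.05
position: [0.5351, 0.3144, 0.0039]
ee_rot: [-0.005, 0.791, 0.612, -0.005]
contact_force: [-14.9, 7.2, 10.8]
width: -0.0
```

```bash
python3 -c "
from h import *
st();rk()"
```

```text
t 21.05 pos [0.5351 0.3144 0.0039] yaw 1.318 F [-14.9   7.2  10.8] M [1.14 2.48 0.  ] w -0.0 q6 -0.91
rack [-0.06325201  0.00075706]
```

>>> carry_out --rows '[[[-1, -0.8, 0.2, 0, 0], [-1, -2, 0.5, 0, 0], [-1, -3, 0.75, 2, 0], [-1, -3, 0.75, 4.5, 0], [-1, -2, 0.5, 4.5, 0], [-1, 0, 0, 4.5, 0], [-1, 0, 0, 4.5, 0], [-1, 0, 0, 4, 0], [-1, 0, 0, 0, 0], [-1, 0, 0, 0, 0]]]'

```text
clock: 22.05
position: [0.4381, 0.3392, 0.2414]
ee_rot: [0.0, 0.79, 0.613, 0.002]
contact_force: [0.6, -0.5, 0.3]
width: -0.0004
```

```bash
python3 -c "
from h import *
st();rk()
p=shot('wrist','w12.png');np.savez('w12.npz',**{k:p[k] for k in ('camera_matrix','eye','attitude')})
p=shot('side','d6.png');p=shot('scene','s6.png')
import cv2
a=cv2.imread('pics/d6.png')[120:330,230:400];cv2.imwrite('pics/d6c.png',cv2.resize(a,None,fx=2.8,fy=2.8,interpolation=cv2.INTER_CUBIC))"
```

```text
t 22.05 pos [0.4381 0.3392 0.2414] yaw 1.32 F [ 0.6 -0.5  0.3] M [-0.05  0.03 -0.04] w -0.0004 q6 -0.79
rack [-0.1633773   0.00082955]
```

View pics/w12.png

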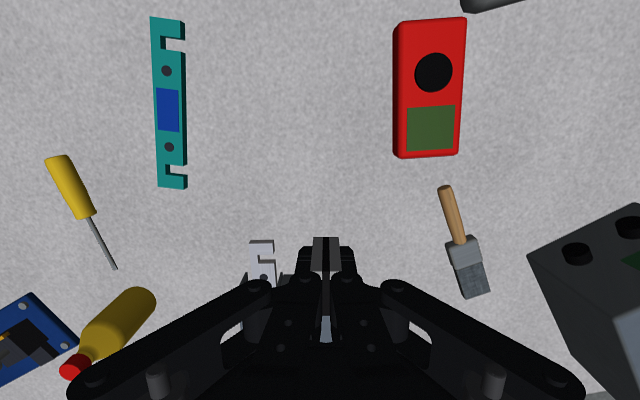

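View pics/d6c.png

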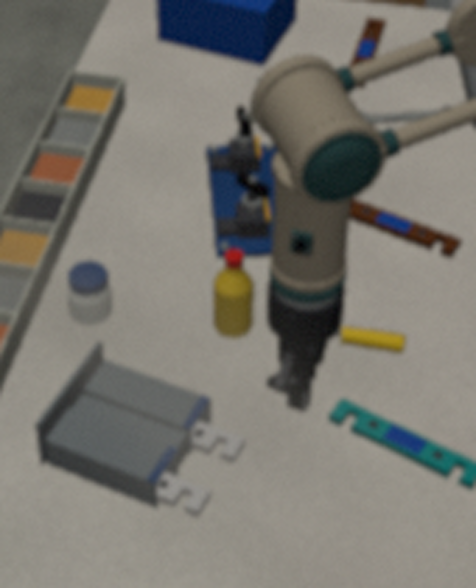

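View pics/s6.png

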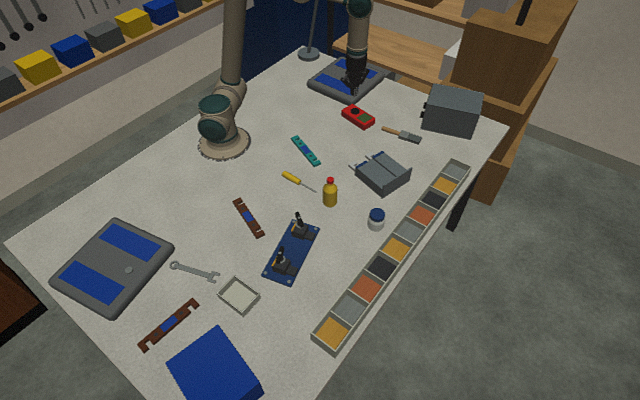

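```bash
python3 -c "
from h import *
import cv2
a=cv2.imread('pics/d6.png')[255:310,275:325];cv2.imwrite('pics/d6e.png',cv2.resize(a,None,fx=11,fy=11,interpolation=cv2.INTER_CUBIC))"
```

```text
(no output)
```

View pics/d6e.png

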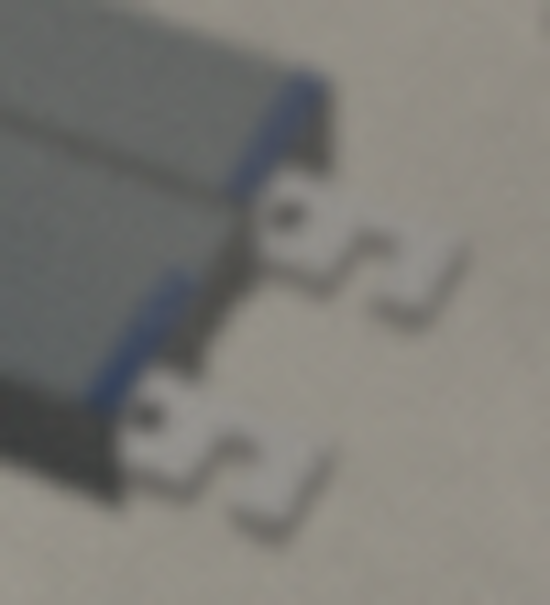

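```bash
python3 -c "
from h import *
print(manip.sign_off()); st()"
```

```text
the job is handed in; nothing more can be done
None
the job is handed in; nothing more can be done
```

The aluminium rail is out of the jig and stowed in the empty pigeonhole, pushed in to the back beside the stored rail. I handed the job in at about 22 s.

- **Screws:** The tee nearest the can would not turn counter-clockwise: the bar slipped in the grip at about 1.4 N m. It loosened clockwise by about 1.45 rad. The other tee loosened counter-clockwise by about 1.4 rad.
- **Rail:** I lifted it about 5 mm, slid it out with no resistance and put it about 70 mm into the hole. I then pushed its outer end with closed fingers until it stopped moving, at about 15–20 N.
- **Last checks:**
  - The rail lies flat and straight in the hole, and the screws stand open.
  - The stored rail and the bystanders in view look unmoved.
  - The arm had retreated to 24 cm and was touching nothing.
- **Disagreement:** At the stop, the finger position put about 52 mm of the rail sticking out, close to the 50 mm expected. In the side picture it looked about as far out as the stored rail (55 mm). That picture is too coarse to show the 3–5 mm difference, so I went by the firm stop.

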